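Make up an injection kit and an eye-care kit at the pharmacy counter

ROBOT

A 6-joint arm with a two-finger parallel gripper is mounted at the origin on the work surface. World frame = base frame: x ahead of the robot, y to its left, z up, the work surface at z = 0. Lengths are in mm, angles in rad, forces in N, time in s.
With the tool pointing down it reaches from about 300 to 750 mm from the base axis. Payload 8.5 kg.
Tool frame: the origin (TCP) lies on the centre line of the jaws, within the pads' length; the fingertips stand env.tip_extent ahead of it and the grasp point (between the pads) lies 3 mm ahead of it (env.tip_extent is the distance from the TCP to the fingertips, in mm); z points along the fingers, y is the line along which they close (so a half turn about z gives the same grasp; the last joint's range is limited). The gripper opens to 88 mm and grips with 3 to 60 N. Pads are 18 mm wide; open, the fingers measure 123 mm over their backs; the gripper's body (75 mm by 187 mm) begins 45 mm behind the grasp point.
Start: joints at [0.892, 0.381, 1.297, -0, 1.464, -0.215], TCP at [246.031, 491.883, 260.748] pointing down, gripper open.
Joint ranges: [-3.11, 3.11], [-0.89, 2.33], [0.22, 2.48], [-1.42, 4.56], [0.17, 2.85], [-2.88, 2.88]. Speed limits (rad/s): [2.39, 2.39, 3.14, 3.14, 3.14, 3.14].

INTERFACE

Orientations are given as a 3x3 rotation matrix whose columns are the frame's x, y, z axes.
In Python, from plant import env gives the robot as it stands.
- The arm moves only by the tool apply_moves, never from a script. Its argument "commands" is a list of rows, each a list of 3 entries, a list of its own where there are three numbers: the finger opening in mm, from 0 to 88.1, then the shift along the tool's x, y, z in mm, then the turn, a rotation vector about the tool's x, y, z in rad. In form: [[grip, [tx, ty, tz], [ax, ay, az]], ...]. A call has 1 to 12 rows; each row is the pose to reach, as a shift and turn from the pose commanded when the call began, along the tool's axes at that moment; what a row does not reach only later rows make up. A row lasts 1/8 s, in which the tool goes at most 62.5 mm and 10.7 degrees, less where a joint would pass 70% of its speed; a pose out of reach is approached as far as the arm can. A call with a gripper value outside its range is refused whole. The fingers move at their own pace and stop on an object; the grip force is fixed at half the most. Time passes only in rows, so rows that repeat a pose let the fingers close. It gives the time, the measured TCP pose, the force, the opening and the grip force at its end, in the units of the state.
- env.observe(): the state, without advancing time (a new reading comes with each control period).
- env.grab_frame(name): name is "side" or "top" or "wrist"; returns the picture (480x640x3 uint8, red, green, blue); there is no depth.
- env.camera_info(name): a dict with "mtx" (3x3 intrinsics, pixels), "world_to_cam" (4x4, takes a point from world to camera coordinates). Camera axes: x right, y up, looking along -z (the intrinsics and any distortion apply to the point x, -y, -z); pixel columns grow to the right and rows downward; lengths in mm; the calibration is good to about 2 mm. A picture is of the moment at which its call begins: read the wrist's pose just before it. camera_info takes no time and is no camera call; for the wrist camera it gives the pose at the moment of the call.
- env.sign_off(): hands the job in; it is judged then, once.
The state is a dict: "time": time; "joint_pos": joint angles; "dq": joint speeds; "joint_efforts": joint torques, N m; "tool_pos": TCP position; "tool_rot": TCP orientation; "wrist_force": force on the tool from outside, world axes, zero at the start; "torque": the same for the moment, N m; "gripper_width": finger opening in mm; "finger_force": force on a finger pad.
Only numpy, scipy, OpenCV 4.12 (cv2) and the standard library are available. Lean on these libraries where they do the work, as an engineer would, in place of code of your own. Each camera call takes 0.05 s, during which the arm holds its last target. There are 200 camera calls.

TASK

Make up two patient kits from the stock on the blue mat of the pharmacy counter: for the injection kit, put the largest and the smallest of the three amber vials into the two-part steel tray, one in each compartment. For the eye-care kit, put the long slim carton into the long compartment of the white three-part tray, and the ointment jar and the slim eye-drop bottle into its square compartments, one in each. Set everything down gently, standing upright on the tray floor, without dropping it, and leave the rest of the stock standing where it is.

Things in the scene. Friction and masses are not known exactly. Their poses are not given: they have to be found in the camera images.
- cassette: White plastic patient tray, 159 (x) by 135 (y) by 18 mm high, open on top, fixed to the counter; origin at the centre of its underside, z up. Outer walls 4 mm, inner walls 3 mm, floor 3 mm thick, all walls 18 mm high. Three compartments: a long one, 151 by 50 mm, along its +y side (centre at x 0, y +38.5 mm) and two square ones, 74 by 74 mm, on its -y side (centres at x -38.5 and +38.5, y -26.5 mm). A small grey card holder is on the outside of its -x end.
- steel_tray: Stainless steel tray with a narrow outward rim, 150 (x) by 80 (y) by 16 mm high, open on top, fixed to the counter; origin at the centre of its underside, z up. Walls 3 mm, floor 2 mm thick. One cross divider, 14 mm high, at x 0 parts it into two equal compartments, 70 by 74 mm (centres at x -36.7 and +36.7, y 0).
- vial_large: The largest of the three amber glass injection vials: 73 mm high in all, straight body 42 mm in diameter up to 50 mm height, then a narrowing shoulder and an aluminium crimp cap 26 mm in diameter; about 95 g. Loose, stands upright on the counter; origin at the centre of its underside, z up.
- vial_small: The smallest of the three amber glass injection vials: 54 mm high in all, straight body 24 mm in diameter up to 37 mm height, then a shoulder and an aluminium crimp cap 20 mm in diameter; about 30 g. Loose, stands upright on the counter; origin at the centre of its underside, z up.
- vial_medium: The middle-sized amber glass injection vial: 63 mm high, body 32 mm in diameter up to 43 mm height, aluminium crimp cap 20 mm in diameter. Other stock. Loose, stands upright on the counter; origin at the centre of its underside, z up.
- drop_bottle: Slim white plastic eye-drop bottle: body 26 mm in diameter up to 40 mm height, then a pointed white cap 17 mm in diameter, 68 mm high in all; about 20 g. Loose, stands upright on the counter; origin at the centre of its underside, z up.
- jar: Squat white ointment jar with a wide ribbed screw lid: 52 mm high; body 50 mm in diameter, lid (the upper 20 mm) 54 mm, 55 mm over its ribs; about 75 g. Loose, stands upright on the counter; origin at the centre of its underside, z up.
- tablet_bottle: White tablet bottle: 70 mm high, body 38 mm in diameter up to 44 mm height, then a narrower ribbed white cap, flat on top, 30 mm in diameter; taller and slimmer than the ointment jar, much thicker than the drop bottle. Other stock. Loose, stands upright on the counter; origin at the centre of its underside, z up.
- slim_carton: Long, slim white paperboard medicine carton with a grey band, standing on its narrow long side: 90 mm long (x), 28 mm thick (y), 62 mm high; about 45 g. Loose, stands upright on the counter; origin at the centre of its underside, z up.
- square_carton: Smaller, square medicine carton, 44 by 44 mm and 55 mm high, white with a grey band. Other stock. Loose, stands upright on the counter; origin at the centre of its underside, z up.
Things that resemble listed ones, but are neither listed nor needed, are in the scene too. Leave any yellow look-alike of the drop_bottle alone.

How it is judged:
By the outcome, as a careful person would: the job done as asked, in the order asked, and still so for the second after the job is handed in, with the robot touching nothing.
It also fails if it takes over 128 s, if anything falls off the work surface, if the arm or the gripper's body presses on something with over 40 N, if the wrist force passes 120 N, or if a joint passes its speed limit or range.

## Working session

There is one attempt and no reset: what is moved stays moved. The work goes in short steps, Python scripts to look and compute and a tool call to move; the robot and the scene stay as the last step left them, time stands still between calls to the robot, and variables do not carry over. Pictures are saved under pics/ and viewed, at most 18 in all, crops included, and the job is handed in when it is done.

Besides the shell and the picture viewer there is one more tool, called by a JSON object that holds its "op" and its "data", one argument or row to a line. apply_moves: Moves the arm, as the interface text tells. Its arguments: {"type":"object","properties":{"commands":{"type":"array"}},"required":["commands"]}

```bash
ls; mkdir -p pics; python3 - <<'E'
from plant import env
import cv2,numpy as np
s=env.observe();print({k:np.round(v,3).tolist() for k,v in s.items()},env.tip_extent)
for n in("top","side"):
    cv2.imwrite(f"pics/{n}0.png",env.grab_frame(n)[:,:,::-1]);c=env.camera_info(n);print(n,{k:(np.round(v,3).tolist() if not isinstance(v,str) else v) for k,v in c.items()})
E
```

```text
pics
{'time': 0.0, 'joint_pos': [0.892, 0.381, 1.298, -0.0, 1.464, -0.215], 'dq': [0.0, -0.001, 0.002, 0.002, 0.001, 0.002], 'joint_efforts': [0.0, -43.793, -22.456, 0.071, 0.035, -0.0], 'tool_pos': [245.872, 491.703, 260.129], 'tool_rot': [[-0.894, 0.447, -0.001], [0.447, 0.894, -0.001], [0.0, -0.001, -1.0]], 'wrist_force': [0.062, -0.189, 0.785], 'torque': [0.008, -0.014, -0.005], 'finger_force': 0.0, 'gripper_width': 88.045} 22.0
top {'mtx': [[612.462, 0.0, 319.221], [0.0, 612.462, 226.659], [0.0, 0.0, 1.0]], 'world_to_cam': [[-0.007, -1.0, 0.01, 8.664], [0.988, -0.005, 0.155, -569.898], [-0.155, 0.011, 0.988, -1285.396], [0.0, 0.0, 0.0, 1.0]]}
side {'mtx': [[518.243, 0.0, 315.364], [0.0, 518.243, 240.336], [0.0, 0.0, 1.0]], 'world_to_cam': [[0.983, -0.185, 0.005, -563.858], [0.119, 0.653, 0.748, -75.363], [-0.142, -0.735, 0.663, -932.309], [0.0, 0.0, 0.0, 1.0]]}
```

View pics/top0.png

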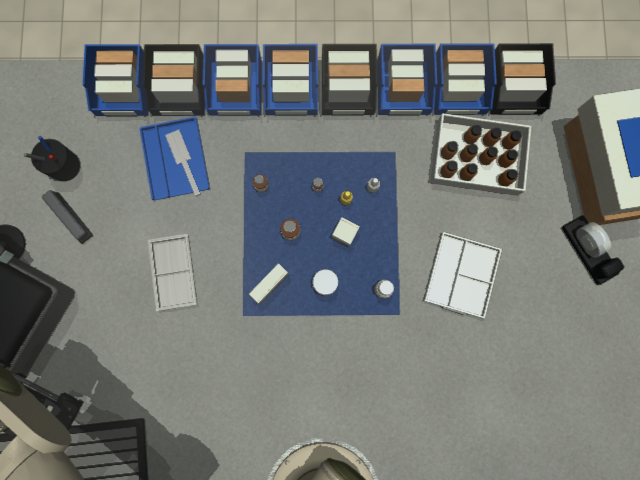

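View pics/side0.png

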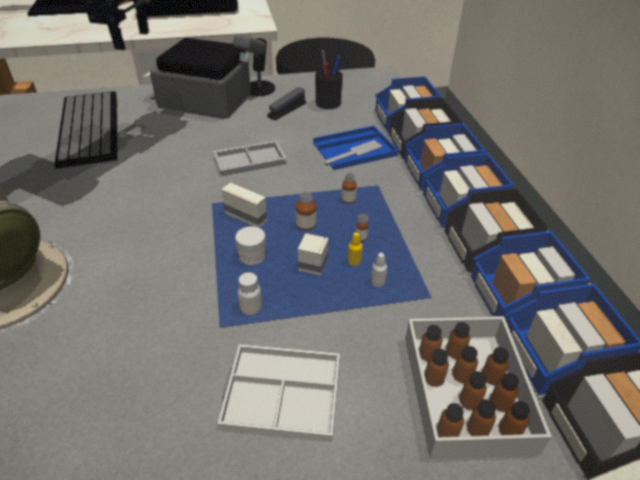

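The top view shows the stock on the mat (px): large vial (290,229), medium (260,183), small (318,184), drop bottle (373,184), yellow look-alike (347,198), slim carton (268,284), jar (325,282), steel tray (172,272) and cassette (463,275), with its long compartment on the image-left (+y) side. The side view confirms the vial sizes: large at (306,210), small at (362,227).

```bash
cat > h.py <<'E'
from plant import env
import cv2,numpy as np
def cast(c,uv,z):
    "pixels -> world points on plane z"
    K,T=c["mtx"],c["world_to_cam"];R=T[:3,:3];o=-R.T@T[:3,3]
    uv=np.atleast_2d(np.float64(uv));d=np.c_[uv,np.ones(len(uv))]@np.linalg.inv(K).T
    d=(d*[1,-1,-1])@R
    return (o+d*((z-o[2])/d[:,2])[:,None])[:,:2]
def proj(c,P):
    p=np.atleast_2d(P)@c["world_to_cam"][:3,:3].T+c["world_to_cam"][:3,3];q=(p*[1,-1,-1])@np.array(c["mtx"]).T
    return q[:,:2]/q[:,2:]
def rect(p):
    r=cv2.minAreaRect(np.float32(p));return np.round(r[0],1),np.round(r[1],1),round(r[2],1)
H=dict(large=73,medium=63,small=54,drop=68,yellow=68,square=55,slim=62,jar=52,tablet=70)
E
python3 - <<'E'
from h import *
im=cv2.imread("pics/top0.png");c=env.camera_info("top");print({k:c[k] for k in c if k not in("mtx","world_to_cam")})
R=c["world_to_cam"];print("cam",-R[:3,:3].T@R[:3,3])
P=dict(large=(290,229),medium=(260,183),small=(318,184),drop=(373,184),yellow=(347,198),square=(345,231),slim=(268,284),jar=(325,282),tablet=(385,288))
hsv=cv2.cvtColor(im,cv2.COLOR_BGR2HSV)
print(hsv[160,300],hsv[272,160],hsv[340,300],hsv[265,455],hsv[229,290])
m=(~cv2.inRange(hsv,(95,90,0),(125,255,255)))
m[:153]=0;m[314:]=0;m[:,:246]=0;m[:,397:]=0
n,lab,st,ce=cv2.connectedComponentsWithStats(m)
for i in range(1,n):
    if st[i,4]>30:
        k=min(P,key=lambda k:np.hypot(*(np.array(P[k])-ce[i])))
        pts=np.argwhere(lab==i)[:,::-1]
        print(k,st[i],cast(c,ce[i],H[k]/2).round(1),rect(cast(c,pts,H[k])))
g=hsv[:,:,2]; 
for nm,(x0,y0,x1,y1),h in(("steel",(140,225,205,320),16),("cass",(415,222,512,328),18)):
    sub=im[y0:y1,x0:x1]
    e=cv2.Canny(cv2.cvtColor(sub,cv2.COLOR_BGR2GRAY),60,150)
    print(nm,rect(cast(c,np.argwhere(e)[:,::-1]+[x0,y0],h)))
    cv2.imwrite(f"pics/{nm}.png",np.hstack([cv2.resize(sub,None,fx=4,fy=4),cv2.cvtColor(cv2.resize(e,None,fx=4,fy=4),8)])) 
E
```

```text
{}
cam [ 363.38879706   20.24401232 1358.17560572]
[110 111 113] [ 30  11 181] [ 41  14 142] [ 75   7 224] [ 45   8 129]
drop [395 153   2  54  74] [[ 687.  -165.8]] (array([ 669. , -160.3]), array([  2.2, 117.4]), 88.5)
medium [252 174  17  19 254] [[671.  135.3]] (array([663.4, 132.7]), array([40. , 34.6]), 0.3)
small [311 177  13  15 146] [[667.7   8.4]] (array([662.6,   9.4]), array([26.1, 31.3]), 89.5)
drop [366 177  14  16 171] [[ 664.6 -114.2]] (array([ 657.7, -110.3]), array([28.1, 33.3]), 88.7)
yellow [339 190  14  16 169] [[636.5 -54.4]] (array([629.4, -51.6]), array([27.9, 33. ]), 89.1)
square [331 217  29  30 531] [[561.  -51.1]] (array([556.7, -49.7]), array([47.2, 52.6]), 62.7)
large [280 218  21  23 378] [[566.5  68.9]] (array([560.8,  67.5]), array([42.5, 47.3]), 89.9)
slim [248 263  41  42 742] [[448.2 115.5]] (array([446.1, 113.2]), array([35.3, 93.4]), 46.3)
jar [312 269  27  27 568] [[451.5  -6.2]] (array([449.5,  -6.3]), array([55.4, 55.3]), 89.7)
tablet [374 279  21  19 308] [[ 435.9 -132.9]] (array([ 434.9, -129.6]), array([42.1, 37.6]), 89.6)
steel (array([474.9, 326.4]), array([165.8,  94.6]), 8.9)
cass (array([ 463.4, -306.5]), array([143.5, 171.2]), 73.1)
```

```bash
cat >> h.py <<'E'
def go(x,y,z,yaw):
    "print shift and turn from here to TCP x,y,z, finger-line (tool y) direction yaw deg in world (mod 180)"
    s=env.observe();R=s["tool_rot"];p=s["tool_pos"]
    cur=np.degrees(np.arctan2(R[1,1],R[0,1]));d=(yaw-cur+90)%180-90
    print("shift",(R.T@(np.array([x,y,z])-p)).round(1),"turn z",round(-np.radians(d),3),"alt",round(-np.radians(d+180),3),"tilt",R[:2,2].round(4))
E
python3 - <<'E'
from h import *
s=env.observe();c=env.camera_info("wrist");T=c["world_to_cam"];o=-T[:3,:3].T@T[:3,3]
print("cam in tool",(s["tool_rot"].T@(o-s["tool_pos"])).round(1),"axes in tool\n",(s["tool_rot"].T@T[:3,:3].T).round(3),c["mtx"][0,0])
go(475,326,300,90)
go(475,326,300,0)
E
```

```text
cam in tool [  77.9   -0.4 -123.1] axes in tool
 [[ 0.     0.953  0.304]
 [ 1.    -0.     0.   ]
 [ 0.     0.304 -0.953]] 374.5339948660889
shift [-279.   -45.8  -39.8] turn z -0.464 alt -3.605 tilt [-0.0008 -0.001 ]
shift [-279.   -45.8  -39.8] turn z 1.107 alt -2.035 tilt [-0.0008 -0.001 ]
```

```bash
python3 -c "
from h import *
go(480,230,270,90)"
```

```text
shift [-326.4 -129.4   -9.7] turn z -0.464 alt -3.605 tilt [-0.0008 -0.001 ]
```

{"op": "apply_moves", "data": {
  "commands": [
    [88, [-326, -129, -10], [0, 0, -0.464]],
    [88, [-326, -129, -10], [0, 0, -0.464]],
    [88, [-326, -129, -10], [0, 0, -0.464]],
    [88, [-326, -129, -10], [0, 0, -0.464]],
    [88, [-326, -129, -10], [0, 0, -0.464]],
    [88, [-326, -129, -10], [0, 0, -0.464]],
    [88, [-326, -129, -10], [0, 0, -0.464]],
    [88, [-326, -129, -10], [0, 0, -0.464]],
    [88, [-326, -129, -10], [0, 0, -0.464]]
  ]
}}

```text
time: 1.23
tool_pos: [479.0, 231.7, 270.7]
tool_rot: [[-1.0, -0.002, -0.0], [-0.002, 1.0, 0.0], [0.0, 0.0, -1.0]]
wrist_force: [0.4, -0.1, 0.1]
gripper_width: 88.0
finger_force: 0.0
```

```bash
python3 - <<'E'
from h import *
s=env.observe();print(s["time"],s["tool_pos"].round(1),s["dq"].round(3))
c=env.camera_info("wrist");im=env.grab_frame("wrist");cv2.imwrite("pics/w1.png",im[:,:,::-1]);np.savez("w1.npz",**c)
print(proj(c,[[475,326,16],[566,69,73],[667,8,54]]).round())
E
```

```text
1.225 [479.  231.7 270.7] [ 0.002  0.    -0.003 -0.002 -0.001 -0.002]
[[408. 201.]
 [144. 306.]
 [108. 383.]]
```

View pics/w1.png

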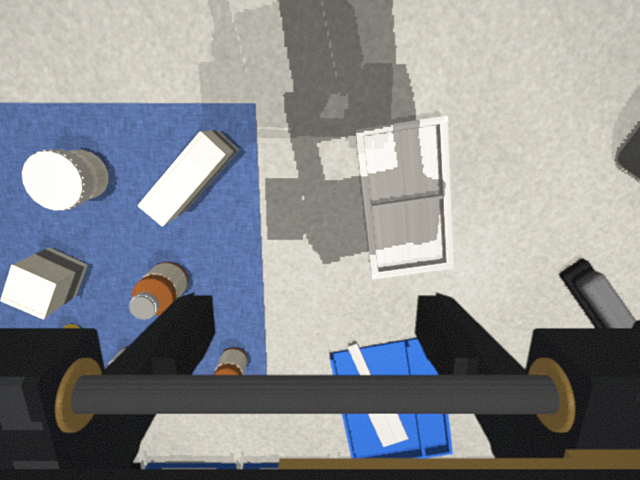

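Wrist view: the steel tray rim corners are at (357,131), (447,116), (453,269) and (373,278), the large vial cap is at (145,306) and the jar lid at about (55,180). The carton top runs from (138,206) to (163,226) and up to (205,131).

```bash
python3 - <<'E'
from h import *
c=dict(np.load("w1.npz"));im=cv2.imread("pics/w1.png");hsv=cv2.cvtColor(im,cv2.COLOR_BGR2HSV)
q=cast(c,[(357,131),(447,116),(453,269),(373,278)],16);print(q.round(1),q.mean(0),rect(q))
d=cast(c,[(371,204),(443,196)],14);print("div",d.round(1))
print("cap",cast(c,(145,306),72))
# carton top: bright
def blob(seed,h,box):
    x0,y0,x1,y1=box;m=np.zeros(im.shape[:2],np.uint8);m[y0:y1,x0:x1]=cv2.inRange(hsv[y0:y1,x0:x1],(0,0,215),(180,60,255))
    n,lab,st,ce=cv2.connectedComponentsWithStats(m);l=1+np.argmax(st[1:,4])
    return rect(cast(c,np.argwhere(lab==l)[:,::-1],h)),st[l]
print("slim",blob(0,62,(120,110,250,240)));print("jar",blob(0,52,(0,130,115,220)))
go(566.5-1,68.5,150,90)
E
```

```text
[[406.9 271.6]
 [393.  357.1]
 [549.7 380.7]
 [560.4 294.6]] [477.45636802 325.98641674] (array([477.8, 326. ]), array([158.5,  86.7]), 8.6)
div [[478.9 288.8]
 [470.4 362.1]]
cap [[566.04608     69.41665683]]
slim ((array([448.1, 112. ]), array([28.4, 90.2]), 46.0), array([ 138,  132,   87,   94, 3286], dtype=int32))
jar ((array([450.4,  -8.8]), array([52.6, 53. ]), 40.4), array([  22,  150,   60,   60, 2711], dtype=int32))
shift [ -86.1 -163.4  120.8] turn z 0.002 alt -3.14 tilt [-0.0001  0.0001]
```

{"op": "apply_moves", "data": {
  "commands": [
    [88, [-87, -163, 121], [0, 0, 0.002]],
    [88, [-87, -163, 121], [0, 0, 0.002]],
    [88, [-87, -163, 121], [0, 0, 0.002]],
    [88, [-87, -163, 121], [0, 0, 0.002]],
    [88, [-87, -163, 121], [0, 0, 0.002]],
    [88, [-87, -163, 121], [0, 0, 0.002]]
  ]
}}

```text
time: 2.02
tool_pos: [566.6, 69.0, 150.5]
tool_rot: [[-1.0, 0.001, 0.001], [0.001, 1.0, 0.0], [-0.001, 0.0, -1.0]]
wrist_force: [-0.2, 0.8, 0.3]
gripper_width: 88.0
finger_force: 0.0
```

```bash
python3 - <<'E'
from h import *
s=env.observe();print(s["tool_pos"].round(1),s["dq"].round(3))
c=env.camera_info("wrist");im=env.grab_frame("wrist");cv2.imwrite("pics/w2.png",im[:,:,::-1]);np.savez("w2.npz",**c)
print(proj(c,[[566,69,73],[566,69,50],[668,8,54]]).round())
go(566,69,40,90)
E
```

```text
[566.6  69.  150.5] [ 0.01  -0.011 -0.003 -0.002 -0.002 -0.004]
[[316. 266.]
 [316. 253.]
 [229. 392.]]
shift [ 8.000e-01 -1.000e-01  1.108e+02] turn z -0.0 alt -3.142 tilt [0.0014 0.0001]
```

View pics/w2.png

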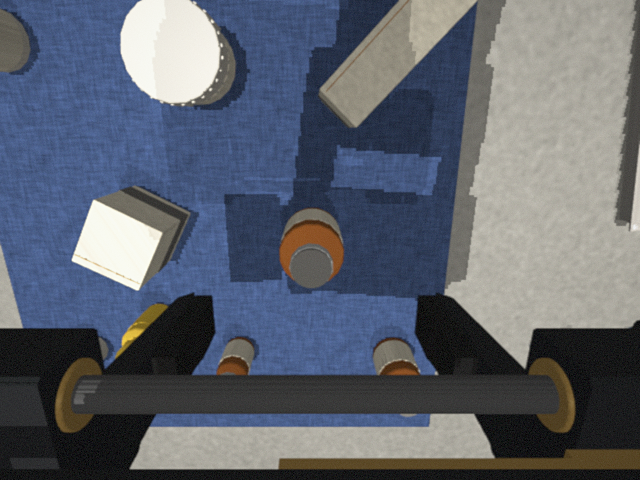

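The large vial's cap is at (311,267), about 2 mm toward -y of my prediction. I'll correct to y=67 and grasp.

{"op": "apply_moves", "data": {
  "commands": [
    [88, [1, -2, 50], [0, 0, 0]],
    [88, [1, -2, 95], [0, 0, 0]],
    [88, [1, -2, 111], [0, 0, 0]],
    [88, [1, -2, 111], [0, 0, 0]],
    [40, [1, -2, 111], [0, 0, 0]],
    [40, [1, -2, 111], [0, 0, 0]],
    [40, [1, -2, 111], [0, 0, 0]],
    [40, [1, -2, 111], [0, 0, 0]],
    [38, [1, -2, 111], [0, 0, 0]],
    [38, [1, -2, 111], [0, 0, 0]]
  ]
}}

```text
time: 3.32
tool_pos: [565.9, 65.7, 38.9]
tool_rot: [[-1.0, 0.002, 0.0], [0.002, 1.0, 0.0], [-0.0, 0.0, -1.0]]
wrist_force: [-0.6, 0.7, 2.0]
gripper_width: 41.3
finger_force: 30.0
```

```bash
python3 - <<'E'
from h import *
s=env.observe();print(s["tool_pos"].round(1),s["gripper_width"],s["finger_force"])
go(512.3,331.4,100,98.5)
E
```

```text
[565.9  65.7  38.9] 41.252241594839084 29.99989729374647
shift [ 54.1 265.6 -61.1] turn z -0.15 alt -3.292 tilt [0.0001 0.    ]
```

{"op": "apply_moves", "data": {
  "commands": [
    [38, [0, 0, -30], [0, 0, 0]],
    [38, [0, 0, -61], [0, 0, 0]],
    [38, [10, 55, -61], [0, 0, -0.05]],
    [38, [20, 110, -61], [0, 0, -0.1]],
    [38, [32, 165, -61], [0, 0, -0.15]],
    [38, [44, 215, -61], [0, 0, -0.15]],
    [38, [51, 250, -61], [0, 0, -0.15]],
    [38, [54, 266, -61], [0, 0, -0.15]],
    [38, [54, 266, -61], [0, 0, -0.15]],
    [38, [54, 266, -40], [0, 0, -0.15]],
    [38, [54, 266, -25], [0, 0, -0.15]],
    [38, [54, 266, -25], [0, 0, -0.15]]
  ]
}}

```text
time: 4.82
tool_pos: [512.3, 330.6, 62.7]
tool_rot: [[-0.989, -0.146, -0.002], [-0.146, 0.989, -0.001], [0.003, -0.001, -1.0]]
wrist_force: [0.5, 0.3, -2.6]
gripper_width: 41.1
finger_force: 30.0
```

```bash
python3 - <<'E'
from h import *
s=env.observe();print(s["tool_pos"].round(1),s["gripper_width"],s["finger_force"],s["wrist_force"])
c=env.camera_info("wrist");im=env.grab_frame("wrist");cv2.imwrite("pics/w3.png",im[:,:,::-1])
r=np.radians(8.5);A=np.array([[np.cos(r),-np.sin(r)],[np.sin(r),np.cos(r)]])
Q=np.array([[-75,-40],[75,-40],[75,40],[-75,40]])@A.T+[476,326]
print(proj(c,np.c_[Q,[16]*4]).round())
go(512.3,331.4,43,98.5)
E
```

```text
[512.3 330.6  62.7] 41.1453317392022 29.999985583126545 [ 0.49405631  0.30176181 -2.60770477]
[[220.  39.]
 [242. 357.]
 [394. 357.]
 [417.  38.]]
shift [ 0.3  0.4 20.5] turn z -0.001 alt -3.143 tilt [-0.0008 -0.0004]
```

View pics/w3.png

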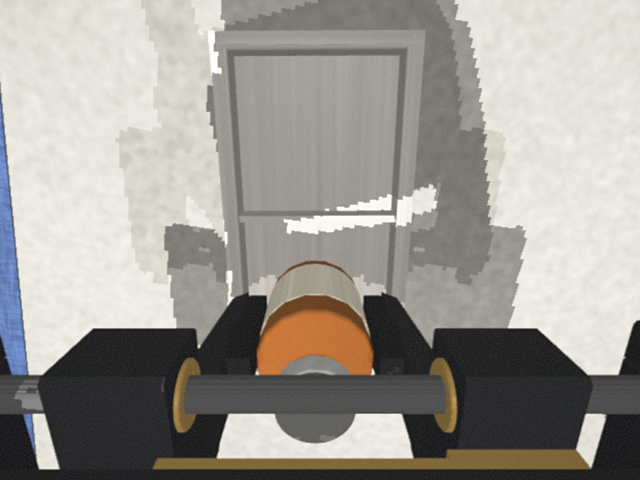

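The tray rim corners are at (216,31) and (425,30), matching the prediction with the rim included. The vial sits centred over the far compartment, so I'll lower it slowly.

{"op": "apply_moves", "data": {
  "commands": [
    [38, [0, 0, 12], [0, 0, 0]],
    [38, [0, 0, 18], [0, 0, 0]],
    [38, [0, 0, 20], [0, 0, 0]],
    [38, [0, 0, 21], [0, 0, 0]],
    [38, [0, 0, 21.5], [0, 0, 0]],
    [38, [0, 0, 21.5], [0, 0, 0]]
  ]
}}

```text
time: 5.62
tool_pos: [512.4, 331.8, 42.4]
tool_rot: [[-0.989, -0.148, 0.0], [-0.148, 0.989, 0.0], [-0.0, 0.0, -1.0]]
wrist_force: [-0.0, 0.1, -2.3]
gripper_width: 41.0
finger_force: 30.0
```

{"op": "apply_moves", "data": {
  "commands": [
    [38, [0, 0, 0.5], [0, 0, 0]],
    [38, [0, 0, 1], [0, 0, 0]],
    [38, [0, 0, 1.5], [0, 0, 0]],
    [38, [0, 0, 1.5], [0, 0, 0]]
  ]
}}

```text
time: 6.12
tool_pos: [512.4, 331.8, 40.9]
tool_rot: [[-0.989, -0.148, 0.0], [-0.148, 0.989, 0.0], [-0.0, -0.0, -1.0]]
wrist_force: [-0.7, -1.4, 1.2]
gripper_width: 41.1
finger_force: 30.0
```

{"op": "apply_moves", "data": {
  "commands": [
    [46, [0, 0, 0], [0, 0, 0]],
    [55, [0, 0, 0], [0, 0, 0]],
    [64, [0, 0, 0], [0, 0, 0]],
    [64, [0, 0, 0], [0, 0, 0]],
    [64, [0, 0, -20], [0, 0, 0]],
    [64, [0, 0, -70], [0, 0, 0]],
    [64, [0, 0, -110], [0, 0, 0]],
    [64, [0, 0, -110], [0, 0, 0]]
  ]
}}

```text
time: 7.12
tool_pos: [513.4, 332.3, 153.9]
tool_rot: [[-0.989, -0.148, 0.006], [-0.148, 0.989, 0.002], [-0.006, 0.001, -1.0]]
wrist_force: [0.7, -0.7, -0.6]
gripper_width: 63.7
finger_force: 0.0
```

```bash
python3 - <<'E'
from h import *
s=env.observe();print(s["tool_pos"].round(1),s["wrist_force"].round(1))
go(668-25,8.5,200,90)
E
```

```text
[513.4 332.3 153.9] [ 0.7 -0.7 -0.6]
shift [ -80.6 -339.3  -46.1] turn z 0.148 alt -2.993 tilt [0.0058 0.0023]
```

{"op": "apply_moves", "data": {
  "commands": [
    [64, [-100, -342, 0], [0, 0, 0.148]],
    [64, [-100, -342, 0], [0, 0, 0.148]],
    [64, [-100, -342, 0], [0, 0, 0.148]],
    [64, [-100, -342, 0], [0, 0, 0.148]],
    [64, [-100, -342, 0], [0, 0, 0.148]],
    [64, [-100, -342, 0], [0, 0, 0.148]],
    [64, [-100, -342, 0], [0, 0, 0.148]],
    [52, [-100, -342, 0], [0, 0, 0.148]],
    [52, [-100, -342, 0], [0, 0, 0.148]]
  ]
}}

```text
time: 8.25
tool_pos: [661.3, 9.7, 150.5]
tool_rot: [[-1.0, -0.002, -0.001], [-0.002, 1.0, 0.0], [0.001, 0.0, -1.0]]
wrist_force: [0.4, -0.1, 0.7]
gripper_width: 52.1
finger_force: 0.0
```

```bash
python3 - <<'E'
from h import *
s=env.observe();print(s["tool_pos"].round(1),s["dq"].round(3))
c=env.camera_info("wrist");im=env.grab_frame("wrist")[:,:,::-1];cv2.imwrite("pics/w4.png",im);np.savez("w4.npz",**c)
u,v=proj(c,[665,8.5,54])[0].astype(int);print(u,v,s["gripper_width"])
E
```

```text
[661.3   9.7 150.5] [ 0.002 -0.004 -0.006 -0.     0.    -0.001]
314 261 52.059094363242856
```

View pics/w4.png

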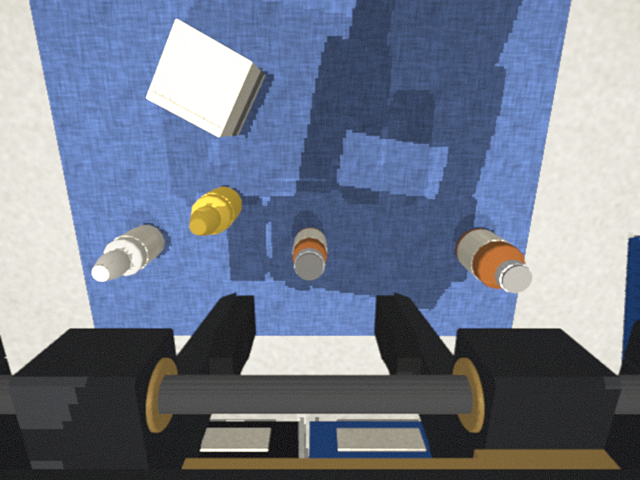

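The small vial's cap is at (309,265) and the drop bottle's tip at (101,272). Nothing stands within the finger line.

```bash
python3 - <<'E'
from h import *
c=dict(np.load("w4.npz"));p=cast(c,(309,264),53)[0];print(p,"drop",cast(c,(101,272),67))
go(p[0],p[1],39,90)
E
```

```text
[666.8055939    5.34431989] drop [[ 666.81931241 -117.86188018]]
shift [ -5.4  -4.3 111.7] turn z 0.002 alt -3.14 tilt [-0.0004  0.0002]
```

{"op": "apply_moves", "data": {
  "commands": [
    [52, [-5, -3, 50], [0, 0, 0]],
    [52, [-5, -3, 95], [0, 0, 0]],
    [52, [-5, -3, 111], [0, 0, 0]],
    [52, [-5, -3, 111], [0, 0, 0]],
    [30, [-5, -3, 111], [0, 0, 0]],
    [22, [-5, -3, 111], [0, 0, 0]],
    [20, [-5, -3, 111], [0, 0, 0]],
    [20, [-5, -3, 111], [0, 0, 0]],
    [20, [-5, -3, 111], [0, 0, 0]]
  ]
}}

```text
time: 9.43
tool_pos: [667.1, 5.3, 40.6]
tool_rot: [[-1.0, -0.0, 0.001], [-0.0, 1.0, -0.0], [-0.001, -0.0, -1.0]]
wrist_force: [-0.5, 0.7, 5.4]
gripper_width: 23.2
finger_force: 30.0
```

```bash
python3 - <<'E'
from h import *
s=env.observe();print(s["tool_pos"].round(1),s["gripper_width"],s["finger_force"])
go(439.7,320.6,s["tool_pos"][2]+95,98.5)
E
```

```text
[667.1   5.3  40.6] 23.168936650813095 30.000123158097267
shift [227.2 315.3 -95.4] turn z -0.148 alt -3.29 tilt [ 0.0013 -0.0002]
```

{"op": "apply_moves", "data": {
  "commands": [
    [20, [0, 0, -40], [0, 0, 0]],
    [20, [0, 0, -95], [0, 0, 0]],
    [20, [227, 315, -95], [0, 0, -0.148]],
    [20, [227, 315, -95], [0, 0, -0.148]],
    [20, [227, 315, -95], [0, 0, -0.148]],
    [20, [227, 315, -95], [0, 0, -0.148]],
    [20, [227, 315, -95], [0, 0, -0.148]],
    [20, [227, 315, -95], [0, 0, -0.148]],
    [20, [227, 315, -95], [0, 0, -0.148]],
    [20, [227, 315, -95], [0, 0, -0.148]],
    [20, [227, 315, -50], [0, 0, -0.148]],
    [20, [227, 315, -50], [0, 0, -0.148]]
  ]
}}

```text
time: 10.92
tool_pos: [439.6, 318.4, 87.7]
tool_rot: [[-0.989, -0.146, -0.005], [-0.146, 0.989, -0.002], [0.005, -0.002, -1.0]]
wrist_force: [0.6, 1.0, -0.6]
gripper_width: 22.7
finger_force: 30.0
```

```bash
python3 - <<'E'
from h import *
s=env.observe();print(s["tool_pos"].round(1),s["gripper_width"],s["wrist_force"].round(1))
c=env.camera_info("wrist");im=env.grab_frame("wrist")[:,:,::-1];cv2.imwrite("pics/w5.png",im)
go(439.7,320.6,43,98.5)
E
```

```text
[439.6 318.4  87.7] 22.670989461407505 [ 0.6  1.  -0.6]
shift [ 0.4  1.7 46.4] turn z -0.002 alt -3.144 tilt [-0.002  -0.0011]
```

View pics/w5.png

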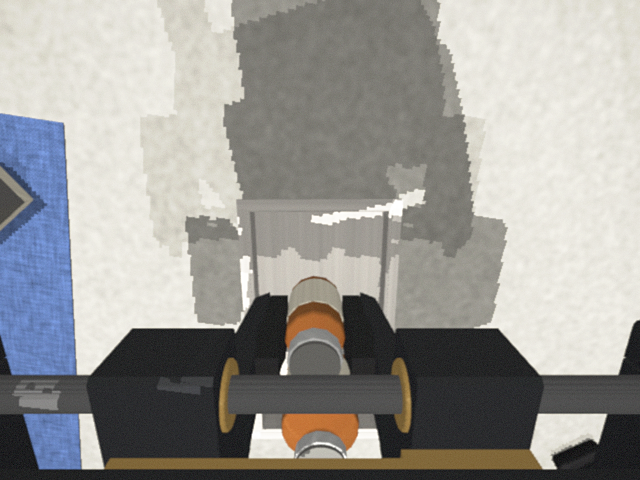

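The small vial hangs upright over the near compartment (fingers around (315,340)), and the large vial stands behind it.

{"op": "apply_moves", "data": {
  "commands": [
    [20, [0, 1, 25], [0, 0, 0]],
    [20, [0, 1, 38], [0, 0, 0]],
    [20, [0, 1, 42], [0, 0, 0]],
    [20, [0, 1, 43.5], [0, 0, 0]],
    [20, [0, 1, 44], [0, 0, 0]],
    [20, [0, 1, 44], [0, 0, 0]],
    [20, [0, 1, 44], [0, 0, 0]]
  ]
}}

```text
time: 11.85
tool_pos: [439.7, 321.3, 46.0]
tool_rot: [[-0.989, -0.148, 0.0], [-0.148, 0.989, 0.0], [-0.0, 0.0, -1.0]]
wrist_force: [0.1, 0.3, 0.0]
gripper_width: 23.5
finger_force: 30.0
```

{"op": "apply_moves", "data": {
  "commands": [
    [20, [0, 0, 1.5], [0, 0, 0]],
    [20, [0, 0, 2.5], [0, 0, 0]],
    [20, [0, 0, 3], [0, 0, 0]],
    [20, [0, 0, 3.5], [0, 0, 0]],
    [20, [0, 0, 3.5], [0, 0, 0]]
  ]
}}

```text
time: 12.48
tool_pos: [439.6, 321.3, 42.6]
tool_rot: [[-0.989, -0.148, 0.0], [-0.148, 0.989, 0.0], [-0.0, 0.0, -1.0]]
wrist_force: [-1.1, -1.2, 4.8]
gripper_width: 23.1
finger_force: 30.0
```

{"op": "apply_moves", "data": {
  "commands": [
    [30, [0, 0, 0], [0, 0, 0]],
    [40, [0, 0, 0], [0, 0, 0]],
    [48, [0, 0, 0], [0, 0, 0]],
    [48, [0, 0, 0], [0, 0, 0]],
    [48, [0, 0, -20], [0, 0, 0]],
    [48, [0, 0, -70], [0, 0, 0]],
    [52, [0, 0, -110], [0, 0, 0]],
    [52, [0, 0, -110], [0, 0, 0]]
  ]
}}

```text
time: 13.48
tool_pos: [440.6, 321.7, 155.0]
tool_rot: [[-0.989, -0.148, 0.005], [-0.148, 0.989, 0.002], [-0.006, 0.002, -1.0]]
wrist_force: [-0.4, 1.0, 0.2]
gripper_width: 52.0
finger_force: 0.0
```

```bash
python3 - <<'E'
from h import *
s=env.observe();print(s["tool_pos"].round(1))
go(447,112.5,s["tool_pos"][2],46)
E
```

```text
[440.6 321.7 155. ]
shift [  24.5 -207.9   -0.5] turn z 0.916 alt -2.225 tilt [0.0054 0.0024]
```

{"op": "apply_moves", "data": {
  "commands": [
    [52, [24, -208, 0], [0, 0, 0.916]],
    [52, [24, -208, 0], [0, 0, 0.916]],
    [52, [24, -208, 0], [0, 0, 0.916]],
    [52, [24, -208, 0], [0, 0, 0.916]],
    [52, [24, -208, 0], [0, 0, 0.916]],
    [52, [24, -208, 0], [0, 0, 0.916]],
    [52, [24, -208, 0], [0, 0, 0.916]]
  ]
}}

```text
time: 14.35
tool_pos: [446.3, 112.2, 151.8]
tool_rot: [[-0.722, 0.692, -0.001], [0.692, 0.722, 0.0], [0.001, -0.001, -1.0]]
wrist_force: [0.2, 0.6, -0.1]
gripper_width: 51.6
finger_force: 0.0
```

```bash
python3 - <<'E'
from h import *
s=env.observe();print(s["tool_pos"].round(1),s["dq"].round(3))
c=env.camera_info("wrist");im=env.grab_frame("wrist")[:,:,::-1];cv2.imwrite("pics/w6.png",im);np.savez("w6.npz",**c)
hsv=cv2.cvtColor(im.copy(),cv2.COLOR_BGR2HSV);m=~cv2.inRange(hsv,(95,70,0),(125,255,255))
print(proj(c,[447,112.5,62]).round())
go(447,112.5,45,46)
E
```

```text
[446.3 112.2 151.8] [ 0.004 -0.005 -0.004  0.001  0.004  0.01 ]
[[316. 260.]]
shift [ -0.4   0.6 106.9] turn z 0.003 alt -3.138 tilt [-0.0007  0.    ]
```

View pics/w6.png

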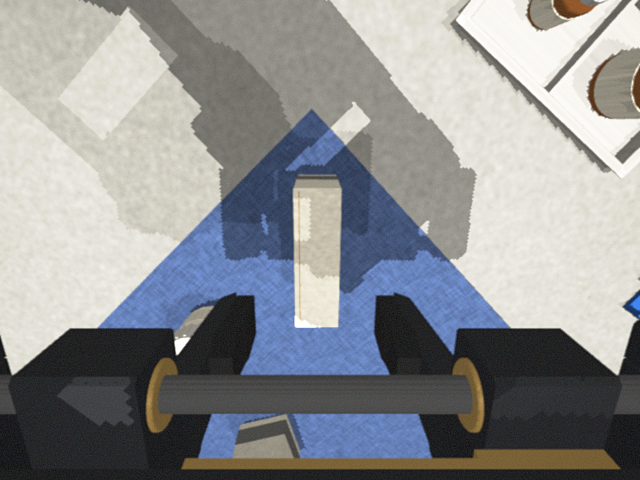

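The carton is centred at (317,257) and aligned with the jaws. Both vials stand in the tray at top right.

{"op": "apply_moves", "data": {
  "commands": [
    [52, [-0.5, 0, 50], [0, 0, 0]],
    [52, [-0.5, 0, 95], [0, 0, 0]],
    [52, [-0.5, 0, 107], [0, 0, 0]],
    [52, [-0.5, 0, 107], [0, 0, 0]],
    [34, [-0.5, 0, 107], [0, 0, 0]],
    [26, [-0.5, 0, 107], [0, 0, 0]],
    [24, [-0.5, 0, 107], [0, 0, 0]],
    [24, [-0.5, 0, 107], [0, 0, 0]],
    [24, [-0.5, 0, 107], [0, 0, 0]],
    [24, [-0.5, 0, 80], [0, 0, 0]],
    [24, [-0.5, 0, 30], [0, 0, 0]],
    [24, [-0.5, 0, 0], [0, 0, 0]]
  ]
}}

```text
time: 15.9
tool_pos: [447.1, 111.6, 154.5]
tool_rot: [[-0.72, 0.694, 0.002], [0.694, 0.72, -0.0], [-0.002, 0.002, -1.0]]
wrist_force: [0.1, 0.2, -0.3]
gripper_width: 27.9
finger_force: 30.0
```

```bash
python3 - <<'E'
from h import *
s=env.observe();print(s["tool_pos"].round(1),s["gripper_width"],s["finger_force"])
go(430,-200,220,73.5)
E
```

```text
[447.1 111.6 154.5] 27.94594689435158 29.999921866692603
shift [-204.2 -236.   -65.6] turn z -0.48 alt -3.621 tilt [ 0.0023 -0.    ]
```

{"op": "apply_moves", "data": {
  "commands": [
    [24, [-204, -236, -66], [0, 0, -0.48]],
    [24, [-204, -236, -66], [0, 0, -0.48]],
    [24, [-204, -236, -66], [0, 0, -0.48]],
    [24, [-204, -236, -66], [0, 0, -0.48]],
    [24, [-204, -236, -66], [0, 0, -0.48]],
    [24, [-204, -236, -66], [0, 0, -0.48]],
    [24, [-204, -236, -66], [0, 0, -0.48]],
    [24, [-204, -236, -66], [0, 0, -0.48]]
  ]
}}

```text
time: 16.9
tool_pos: [429.5, -199.0, 218.0]
tool_rot: [[-0.959, 0.284, -0.001], [0.284, 0.959, 0.001], [0.001, 0.001, -1.0]]
wrist_force: [-0.3, 0.3, -0.2]
gripper_width: 27.7
finger_force: 30.0
```

```bash
python3 - <<'E'
from h import *
s=env.observe();print(s["tool_pos"].round(1),s["dq"].round(3))
c=env.camera_info("wrist");im=env.grab_frame("wrist")[:,:,::-1];cv2.imwrite("pics/w7.png",im);np.savez("w7.npz",**c)
E
```

```text
[ 429.5 -199.   218. ] [ 0.017 -0.002  0.005  0.001 -0.001 -0.002]
```

View pics/w7.png

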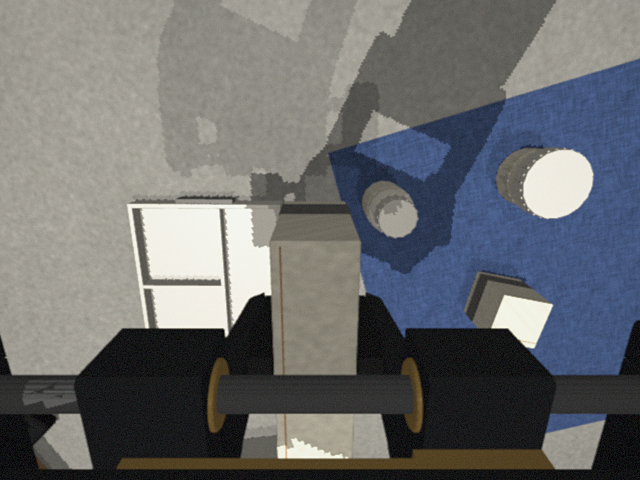

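Cassette in the wrist view: the near outer corner is at (128,204), the long inner wall runs (226,206) to (230,330), and the cross wall runs (145,285) to (226,282).

```bash
python3 - <<'E'
from h import *
c=dict(np.load("w7.npz"))
uv=[(128,204),(226,206),(226,282),(145,285)];L=np.array([[-79.5,-67.5],[-77.5,12],[0,12],[0,-63.5]])
W=cast(c,uv,18);print(W.round(1))
# rigid fit
a,b=L.mean(0),W.mean(0);U,S,V=np.linalg.svd((L-a).T@(W-b));R=V.T@U.T;t=b-R@a
print("centre",t.round(1),"yaw",np.degrees(np.arctan2(R[1,0],R[0,0])).round(2),"res",(L@R.T+t-W).round(1).tolist())
for nm,p in dict(long=(0,38.5),sm=(-38.5,-26.5),sp=(38.5,-26.5)).items(): print(nm,(R@p+t).round(1))
# top-view check of outer rim by bright mask
c=env.camera_info("top");im=cv2.imread("pics/top0.png");m=cv2.inRange(im,(195,195,195),(255,255,255));m[:, :415]=0;m[:222]=0;m[325:]=0;m[:,512:]=0
print("top",rect(cast(c,np.argwhere(m)[:,::-1],18)))
E
```

```text
[[ 371.9 -353.1]
 [ 397.9 -271.4]
 [ 465.8 -296.8]
 [ 447.1 -370.8]]
centre [ 466.  -308.7] yaw -16.72 res [[-1.5, 2.6], [-2.7, -3.5], [3.6, -0.4], [0.6, 1.3]]
long [ 477.1 -271.8]
sm [ 421.5 -323. ]
sp [ 495.2 -345.1]
top (array([ 466.8, -310.8]), array([133.1, 157.3]), 73.2)
```

```bash
python3 -c "
from h import *
go(477.5,-272.6,90,73.2)"
```

```text
shift [-66.9 -57.4 128. ] turn z 0.006 alt -3.135 tilt [-0.0006  0.0007]
```

{"op": "apply_moves", "data": {
  "commands": [
    [24, [-40, -35, 0], [0, 0, 0.006]],
    [24, [-67, -57, 20], [0, 0, 0.006]],
    [24, [-67, -57, 70], [0, 0, 0.006]],
    [24, [-67, -57, 115], [0, 0, 0.006]],
    [24, [-67, -57, 128], [0, 0, 0.006]],
    [24, [-67, -57, 128], [0, 0, 0.006]],
    [24, [-67, -57, 128], [0, 0, 0.006]]
  ]
}}

```text
time: 17.82
tool_pos: [478.6, -273.7, 92.0]
tool_rot: [[-0.957, 0.289, 0.002], [0.289, 0.957, -0.002], [-0.003, -0.001, -1.0]]
wrist_force: [-0.1, -0.0, 0.1]
gripper_width: 27.8
finger_force: 30.0
```

```bash
python3 - <<'E'
from h import *
go(477.5,-272.6,49,73.2)
im=env.grab_frame("top")[:,:,::-1];im2=env.grab_frame("side")[:,:,::-1]
cv2.imwrite("pics/t8.png",np.hstack([cv2.resize(im[200:340,390:540],None,fx=2.6,fy=2.6),cv2.resize(im2[300:440,200:350],None,fx=2.6,fy=2.6)]))
E
```

```text
shift [ 1.5  0.8 43. ] turn z -0.0 alt -3.142 tilt [ 0.0022 -0.002 ]
```

View pics/t8.png

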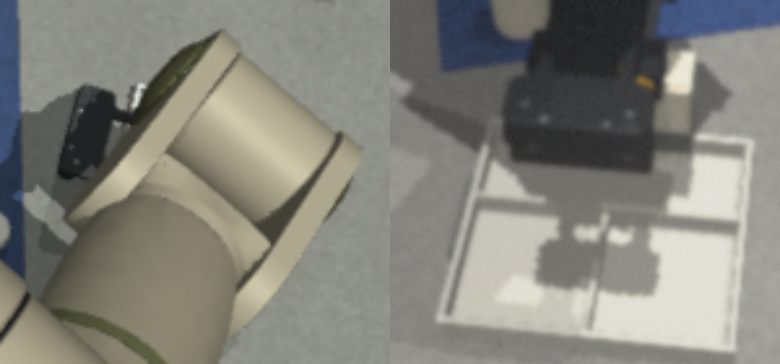

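The arm hides the top view; the side view shows the gripper above the long compartment and nothing in the way. I'll lower gently.

{"op": "apply_moves", "data": {
  "commands": [
    [24, [0.5, 0, 20], [0, 0, 0]],
    [24, [0.5, 0, 34], [0, 0, 0]],
    [24, [0.5, 0, 37], [0, 0, 0]],
    [24, [0.5, 0, 39], [0, 0, 0]],
    [24, [0.5, 0, 39.5], [0, 0, 0]],
    [24, [0.5, 0, 39.5], [0, 0, 0]],
    [24, [0.5, 0, 39.5], [0, 0, 0]]
  ]
}}

```text
time: 18.8
tool_pos: [477.4, -273.4, 51.0]
tool_rot: [[-0.957, 0.29, 0.0], [0.29, 0.957, -0.0], [-0.0, -0.0, -1.0]]
wrist_force: [0.6, -0.2, -1.4]
gripper_width: 28.0
finger_force: 30.0
```

{"op": "apply_moves", "data": {
  "commands": [
    [24, [0, 0, 1], [0, 0, 0]],
    [24, [0, 0, 2], [0, 0, 0]],
    [24, [0, 0, 2.5], [0, 0, 0]],
    [24, [0, 0, 2.5], [0, 0, 0]]
  ]
}}

```text
time: 19.3
tool_pos: [477.4, -273.4, 49.1]
tool_rot: [[-0.957, 0.289, 0.0], [0.289, 0.957, -0.0], [-0.001, -0.0, -1.0]]
wrist_force: [-2.7, 1.4, 9.5]
gripper_width: 27.5
finger_force: 30.0
```

{"op": "apply_moves", "data": {
  "commands": [
    [24, [0, 0, -0.3], [0, 0, 0]],
    [34, [0, 0, -0.3], [0, 0, 0]],
    [44, [0, 0, -0.3], [0, 0, 0]],
    [48, [0, 0, -0.3], [0, 0, 0]],
    [48, [0, 0, -20], [0, 0, 0]],
    [48, [0, 0, -70], [0, 0, 0]],
    [70, [0, 0, -120], [0, 0, 0]],
    [88, [0, 0, -120], [0, 0, 0]],
    [88, [0, 0, -120], [0, 0, 0]]
  ]
}}

```text
time: 20.42
tool_pos: [477.0, -273.1, 167.5]
tool_rot: [[-0.957, 0.29, -0.001], [0.29, 0.957, 0.001], [0.001, 0.001, -1.0]]
wrist_force: [0.6, -0.9, -0.7]
gripper_width: 75.7
finger_force: 0.0
```

```bash
python3 - <<'E'
from h import *
s=env.observe();print(s["tool_pos"].round(1))
go(450,-7.5,s["tool_pos"][2],73.2)
c=env.camera_info("wrist");im=env.grab_frame("wrist")[:,:,::-1];cv2.imwrite("pics/w9.png",im);np.savez("w9.npz",**c)
E
```

```text
[ 477.  -273.1  167.5]
shift [1.028e+02 2.464e+02 2.000e-01] turn z -0.001 alt -3.142 tilt [-0.0009  0.0008]
```

View pics/w9.png

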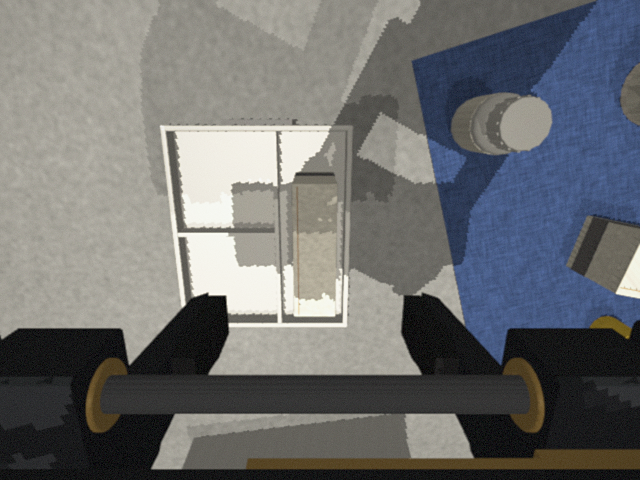

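The carton stands inside the long compartment (293–337, 173–317), and the tray's outer corners are at (161,126), (352,126) and (347,327). The jar is next.

{"op": "apply_moves", "data": {
  "commands": [
    [88, [103, 246, 10], [0, 0, 0]],
    [88, [103, 246, 10], [0, 0, 0]],
    [88, [103, 246, 10], [0, 0, 0]],
    [88, [103, 246, 10], [0, 0, 0]],
    [88, [103, 246, 10], [0, 0, 0]],
    [88, [103, 246, 10], [0, 0, 0]],
    [88, [103, 246, 10], [0, 0, 0]]
  ]
}}

```text
time: 21.35
tool_pos: [450.4, -9.3, 157.9]
tool_rot: [[-0.957, 0.291, -0.0], [0.291, 0.957, -0.0], [0.0, -0.0, -1.0]]
wrist_force: [0.7, -0.2, -0.5]
gripper_width: 87.5
finger_force: 0.0
```

```bash
python3 - <<'E'
from h import *
q=cast(dict(np.load("w9.npz")),[(161,126),(352,126),(347,327),(183,327)],18);print(rect(q))
s=env.observe();print(s["tool_pos"].round(1))
c=env.camera_info("wrist");im=env.grab_frame("wrist")[:,:,::-1].copy();cv2.imwrite("pics/w10.png",im)
hsv=cv2.cvtColor(im,cv2.COLOR_BGR2HSV);u,v=proj(c,[450,-7.5,52])[0].astype(int);print(u,v)
m=np.zeros(im.shape[:2],np.uint8);m[v-70:v+60,u-80:u+80]=cv2.inRange(hsv[v-70:v+60,u-80:u+80],(0,0,0),(180,75,255))
cv2.imwrite("pics/w10m.png",m)
n,lab,st,ce=cv2.connectedComponentsWithStats(m);l=lab[v,u];print(st[l])
p=np.argwhere(lab==l)[:,::-1];print(rect(cast(c,p,52)))
go(450,-7.5,48,73.2)
E
```

```text
(array([ 466.8, -313.2]), array([134.8, 157.6]), 73.2)
[450.4  -9.3 157.9]
318 249
[ 273  198   86   91 5949]
(array([447.4,  -9.1]), array([58.6, 55.6]), 19.4)
shift [  0.9   1.8 110. ] turn z -0.002 alt -3.144 tilt [-0.0003 -0.0002]
```

View pics/w10.png

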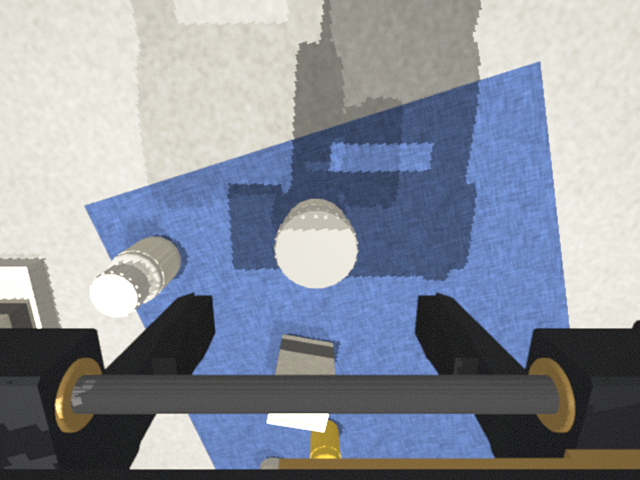

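The jar lid is centred at (316,247), between the fingers.

{"op": "apply_moves", "data": {
  "commands": [
    [88, [0, 0, 55], [0, 0, 0]],
    [88, [0, 0, 95], [0, 0, 0]],
    [88, [0, 0, 110], [0, 0, 0]],
    [88, [0, 0, 110], [0, 0, 0]],
    [60, [0, 0, 110], [0, 0, 0]],
    [52, [0, 0, 110], [0, 0, 0]],
    [50, [0, 0, 110], [0, 0, 0]],
    [50, [0, 0, 110], [0, 0, 0]],
    [50, [0, 0, 110], [0, 0, 0]]
  ]
}}

```text
time: 22.52
tool_pos: [450.2, -8.1, 48.6]
tool_rot: [[-0.957, 0.289, 0.001], [0.289, 0.957, -0.0], [-0.001, -0.0, -1.0]]
wrist_force: [-0.4, -0.2, 5.8]
gripper_width: 52.8
finger_force: 30.0
```

```bash
python3 - <<'E'
from h import *
s=env.observe();print(s["tool_pos"].round(1),s["gripper_width"],s["finger_force"])
go(422.3,-325.2,s["tool_pos"][2]+95,73.2)
E
```

```text
[450.2  -8.1  48.6] 52.75868860123044 29.99993808567524
shift [ -65.2 -311.6  -94.9] turn z -0.0 alt -3.142 tilt [ 0.0006 -0.0002]
```

{"op": "apply_moves", "data": {
  "commands": [
    [50, [0, 0, -40], [0, 0, 0]],
    [50, [0, 0, -95], [0, 0, 0]],
    [50, [-65, -312, -95], [0, 0, 0]],
    [50, [-65, -312, -95], [0, 0, 0]],
    [50, [-65, -312, -95], [0, 0, 0]],
    [50, [-65, -312, -95], [0, 0, 0]],
    [50, [-65, -312, -95], [0, 0, 0]],
    [50, [-65, -312, -95], [0, 0, 0]],
    [50, [-65, -312, -95], [0, 0, 0]],
    [50, [-65, -312, -95], [0, 0, 0]]
  ]
}}

```text
time: 23.78
tool_pos: [422.0, -324.1, 143.2]
tool_rot: [[-0.958, 0.288, -0.0], [0.288, 0.958, 0.001], [0.001, 0.001, -1.0]]
wrist_force: [-1.0, 0.5, -1.5]
gripper_width: 53.4
finger_force: 30.0
```

```bash
python3 - <<'E'
from h import *
s=env.observe();print(s["tool_pos"].round(1),s["gripper_width"])
c=env.camera_info("wrist");im=env.grab_frame("wrist")[:,:,::-1].copy();cv2.imwrite("pics/w11.png",im);np.savez("w11.npz",**c)
go(422.3,-325.2,60,73.2)
E
```

```text
[ 422.  -324.1  143.2] 53.43719938796881
shift [-0.5 -1.  83.3] turn z 0.001 alt -3.14 tilt [-0.0002  0.0004]
```

View pics/w11.png

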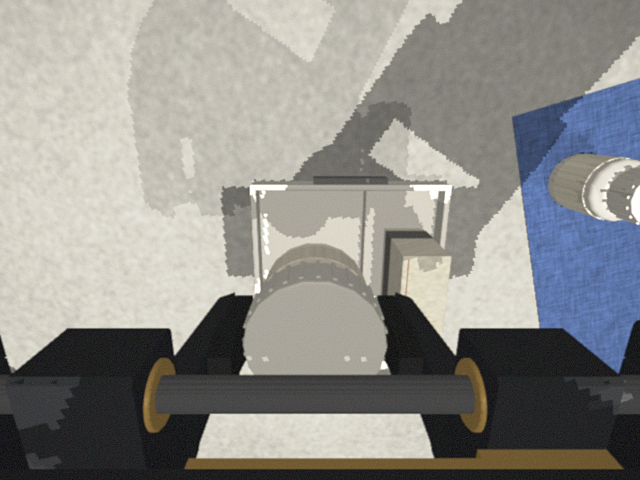

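The jar is over the near compartment, but the right finger would pass close to the carton (405–450, 230–330). I'll turn 90° so the fingers lie along the tray's x.

{"op": "apply_moves", "data": {
  "commands": [
    [50, [-0.5, -1, 0], [0, 0, 0.8]],
    [50, [-0.5, -1, 0], [0, 0, 0.8]],
    [50, [-0.5, -1, 0], [0, 0, 0.8]],
    [50, [-0.5, -1, 0], [0, 0, 0.8]],
    [50, [-0.5, -1, 0], [0, 0, 0.8]],
    [50, [-0.5, -1, 0], [0, 0, 1.571]],
    [50, [-0.5, -1, 0], [0, 0, 1.571]],
    [50, [-0.5, -1, 0], [0, 0, 1.571]],
    [50, [-0.5, -1, 0], [0, 0, 1.571]],
    [50, [-0.5, -1, 0], [0, 0, 1.571]],
    [50, [-0.5, -1, 0], [0, 0, 1.571]]
  ]
}}

```text
time: 25.2
tool_pos: [422.2, -326.1, 143.4]
tool_rot: [[0.286, 0.958, -0.0], [0.958, -0.286, 0.0], [0.0, -0.0, -1.0]]
wrist_force: [-0.5, 0.1, -0.5]
gripper_width: 53.4
finger_force: 30.0
```

```bash
python3 - <<'E'
from h import *
c=dict(np.load("w11.npz"));q=cast(c,[(250,186),(451,186)],18);print(q,q.mean(0)+79.5*np.array([np.cos(.293),-np.sin(.293)]))
s=env.observe();print(s["tool_pos"].round(1),s["gripper_width"])
go(422.3,-325,60,73.2-90)
E
```

```text
[[ 372.15560475 -354.44235716]
 [ 410.56865192 -226.74014587]] [ 467.47397412 -313.55289193]
[ 422.2 -326.1  143.4] 53.41921107960212
shift [ 1.  -0.2 83.4] turn z 0.003 alt -3.138 tilt [-0.  0.]
```

{"op": "apply_moves", "data": {
  "commands": [
    [50, [0, 0, 45], [0, 0, 0]],
    [50, [0, 0, 75], [0, 0, 0]],
    [50, [0, 0, 85], [0, 0, 0]],
    [50, [0, 0, 88], [0, 0, 0]],
    [50, [0, 0, 89], [0, 0, 0]],
    [50, [0, 0, 89], [0, 0, 0]],
    [50, [0, 0, 89], [0, 0, 0]]
  ]
}}

```text
time: 26.08
tool_pos: [422.2, -326.8, 54.8]
tool_rot: [[0.29, 0.957, 0.001], [0.957, -0.29, -0.001], [-0.001, 0.001, -1.0]]
wrist_force: [0.2, -0.5, -0.9]
gripper_width: 53.4
finger_force: 30.0
```

{"op": "apply_moves", "data": {
  "commands": [
    [50, [0, 0, 1], [0, 0, 0]],
    [50, [0, 0, 2], [0, 0, 0]],
    [50, [0, 0, 2.5], [0, 0, 0]],
    [50, [0, 0, 3], [0, 0, 0]],
    [50, [0, 0, 3], [0, 0, 0]]
  ]
}}

```text
time: 26.7
tool_pos: [422.0, -326.6, 51.6]
tool_rot: [[0.29, 0.957, 0.0], [0.957, -0.29, -0.0], [-0.0, 0.0, -1.0]]
wrist_force: [-1.7, 1.2, 5.1]
gripper_width: 53.0
finger_force: 30.0
```

{"op": "apply_moves", "data": {
  "commands": [
    [56, [0, 0, 0], [0, 0, 0]],
    [64, [0, 0, 0], [0, 0, 0]],
    [72, [0, 0, 0], [0, 0, 0]],
    [72, [0, 0, 0], [0, 0, 0]],
    [72, [0, 0, -20], [0, 0, 0]],
    [72, [0, 0, -70], [0, 0, 0]],
    [60, [0, 0, -105], [0, 0, 0]],
    [52, [0, 0, -105], [0, 0, 0]]
  ]
}}

```text
time: 27.7
tool_pos: [422.7, -327.3, 158.5]
tool_rot: [[0.29, 0.957, 0.003], [0.957, -0.29, -0.004], [-0.003, 0.004, -1.0]]
wrist_force: [-0.3, -1.5, -0.4]
gripper_width: 54.0
finger_force: 0.0
```

```bash
python3 - <<'E'
from h import *
s=env.observe();print(s["tool_pos"].round(1))
go(665,-113.5,s["tool_pos"][2],-16.8)
go(665,-113.5,s["tool_pos"][2],90)
E
```

```text
[ 422.7 -327.3  158.5]
shift [ 2.748e+02  1.700e+02 -1.000e-01] turn z -0.001 alt -3.142 tilt [ 0.0033 -0.004 ]
shift [ 2.748e+02  1.700e+02 -1.000e-01] turn z 1.277 alt -1.865 tilt [ 0.0033 -0.004 ]
```

{"op": "apply_moves", "data": {
  "commands": [
    [52, [274, 171, 5], [0, 0, 0]],
    [52, [274, 171, 5], [0, 0, 0]],
    [52, [274, 171, 5], [0, 0, 0]],
    [52, [274, 171, 5], [0, 0, 0]],
    [52, [274, 171, 5], [0, 0, 0]],
    [52, [274, 171, 5], [0, 0, 0]],
    [52, [274, 171, 5], [0, 0, 0]],
    [52, [274, 171, 5], [0, 0, 0]]
  ]
}}

```text
time: 28.7
tool_pos: [664.2, -115.2, 150.9]
tool_rot: [[0.291, 0.957, -0.001], [0.957, -0.291, 0.0], [-0.0, -0.001, -1.0]]
wrist_force: [0.5, 0.1, -0.6]
gripper_width: 52.2
finger_force: 0.0
```

```bash
python3 - <<'E'
from h import *
s=env.observe();print(s["tool_pos"].round(1),s["dq"].round(3))
c=env.camera_info("wrist");im=env.grab_frame("wrist")[:,:,::-1].copy();cv2.imwrite("pics/w12.png",im);np.savez("w12.npz",**c)
print(proj(c,[[665,-113.5,68],[665,-113.5,40],[665,-113.5,0]]).round())
E
```

```text
[ 664.2 -115.2  150.9] [-0.005 -0.01  -0.003  0.     0.002  0.002]
[[314. 261.]
 [314. 246.]
 [314. 230.]]
```

View pics/w12.png

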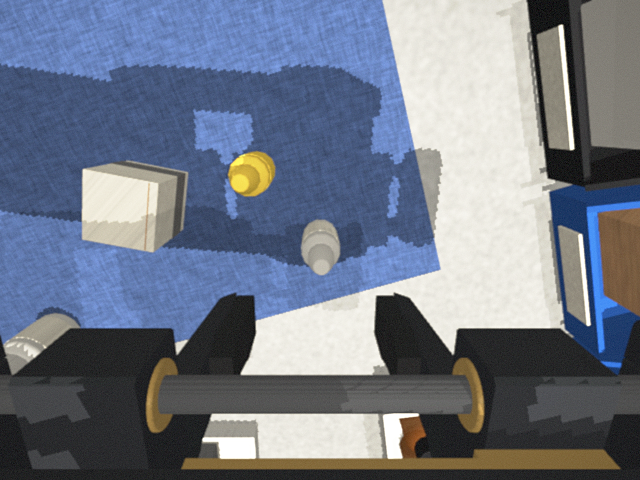

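The drop bottle's tip is at (321,268). Along this line the gripper body would come near the bins at right, so I'll turn the finger line to world y, as for the small vial.

```bash
python3 - <<'E'
from h import *
c=dict(np.load("w12.npz"));p=cast(c,[(321,268)],67)[0];print(p,cast(c,[(320,247)],40))
go(p[0],p[1],150,90)
E
```

```text
[ 667.58741153 -119.45379128] [[ 668.54804857 -115.35474802]]
shift [-3.   4.4  1.2] turn z 1.275 alt -1.867 tilt [-0.0006 -0.0001]
```

Use about (667.5,-116.5).

{"op": "apply_moves", "data": {
  "commands": [
    [52, [-0.3, 3.5, 0], [0, 0, -0.9]],
    [52, [-0.3, 3.5, 0], [0, 0, -0.9]],
    [52, [-0.3, 3.5, 0], [0, 0, -0.9]],
    [52, [-0.3, 3.5, 0], [0, 0, -0.9]],
    [52, [-0.3, 3.5, 0], [0, 0, -0.9]],
    [52, [-0.3, 3.5, 0], [0, 0, -1.867]],
    [52, [-0.3, 3.5, 0], [0, 0, -1.867]],
    [52, [-0.3, 3.5, 0], [0, 0, -1.867]],
    [52, [-0.3, 3.5, 0], [0, 0, -1.867]],
    [52, [-0.3, 3.5, 0], [0, 0, -1.867]],
    [52, [-0.3, 3.5, 0], [0, 0, -1.867]],
    [52, [-0.3, 3.5, 0], [0, 0, -1.867]]
  ]
}}

```text
time: 30.25
tool_pos: [668.1, -115.9, 151.4]
tool_rot: [[-1.0, 0.002, 0.0], [0.002, 1.0, -0.0], [-0.0, -0.0, -1.0]]
wrist_force: [0.3, -0.2, 0.1]
gripper_width: 51.7
finger_force: 0.0
```

```bash
python3 - <<'E'
from h import *
s=env.observe();print(s["tool_pos"].round(1))
c=env.camera_info("wrist");im=env.grab_frame("wrist")[:,:,::-1].copy();cv2.imwrite("pics/w13.png",im)
hsv=cv2.cvtColor(im,cv2.COLOR_BGR2HSV);m=np.zeros(im.shape[:2],np.uint8);b=np.s_[200:300,270:370];m[b]=cv2.inRange(hsv[b],(0,0,0),(180,75,255))
n,lab,st,ce=cv2.connectedComponentsWithStats(m);print([(st[i].tolist(),ce[i].round(1)) for i in range(1,n) if st[i,4]>100])
print(proj(c,[[667.5,-116.5,67],[667.5,-116.5,40],[667.5,-116.5,0]]).round());go(667.5,-116.5,41,90)
E
```

```text
[ 668.1 -115.9  151.4]
[([292, 215, 40, 56, 1742], array([311.6, 242. ]))]
[[315. 262.]
 [315. 248.]
 [315. 231.]]
shift [  0.7  -0.8 110.4] turn z -0.001 alt -3.143 tilt [ 0.0001 -0.    ]
```

{"op": "apply_moves", "data": {
  "commands": [
    [52, [0, -1.5, 50], [0, 0, 0]],
    [52, [0, -1.5, 95], [0, 0, 0]],
    [52, [0, -1.5, 110], [0, 0, 0]],
    [52, [0, -1.5, 110], [0, 0, 0]],
    [30, [0, -1.5, 110], [0, 0, 0]],
    [24, [0, -1.5, 110], [0, 0, 0]],
    [22, [0, -1.5, 110], [0, 0, 0]],
    [22, [0, -1.5, 110], [0, 0, 0]],
    [22, [0, -1.5, 110], [0, 0, 0]]
  ]
}}

```text
time: 31.42
tool_pos: [668.8, -116.9, 42.3]
tool_rot: [[-1.0, -0.002, 0.001], [-0.002, 1.0, -0.001], [-0.001, -0.001, -1.0]]
wrist_force: [-1.3, -0.0, 5.8]
gripper_width: 25.4
finger_force: 30.0
```

```bash
python3 - <<'E'
from h import *
s=env.observe();print(s["tool_pos"].round(1),s["gripper_width"],s["finger_force"])
go(496.5,-349,s["tool_pos"][2]+100,73.2)
E
```

```text
[ 668.8 -116.9   42.3] 25.38270971149338 30.00001860782504
shift [ 172.6 -231.8 -100.1] turn z 0.295 alt -2.846 tilt [ 0.0015 -0.0005]
```

{"op": "apply_moves", "data": {
  "commands": [
    [22, [0, 0, -40], [0, 0, 0]],
    [22, [0, 0, -100], [0, 0, 0]],
    [22, [60, -50, -100], [0, 0, 0.1]],
    [22, [173, -232, -100], [0, 0, 0.295]],
    [22, [173, -232, -100], [0, 0, 0.295]],
    [22, [173, -232, -100], [0, 0, 0.295]],
    [22, [173, -232, -100], [0, 0, 0.295]],
    [22, [173, -232, -100], [0, 0, 0.295]],
    [22, [173, -232, -60], [0, 0, 0.295]],
    [22, [173, -232, -60], [0, 0, 0.295]],
    [22, [173, -232, -60], [0, 0, 0.295]]
  ]
}}

```text
time: 32.8
tool_pos: [496.7, -348.7, 102.3]
tool_rot: [[-0.958, 0.288, 0.001], [0.288, 0.958, -0.001], [-0.001, -0.0, -1.0]]
wrist_force: [0.5, -0.7, 1.1]
gripper_width: 25.0
finger_force: 30.0
```

```bash
python3 - <<'E'
from h import *
s=env.observe();print(s["tool_pos"].round(1),s["gripper_width"])
im=env.grab_frame("wrist")[:,:,::-1].copy();cv2.imwrite("pics/w14.png",im)
go(496.5,-349,50,73.2)
E
```

```text
[ 496.7 -348.7  102.3] 24.97971095656938
shift [ 0.3 -0.1 52.6] turn z 0.001 alt -3.14 tilt [ 0.0014 -0.0014]
```

View pics/w14.png

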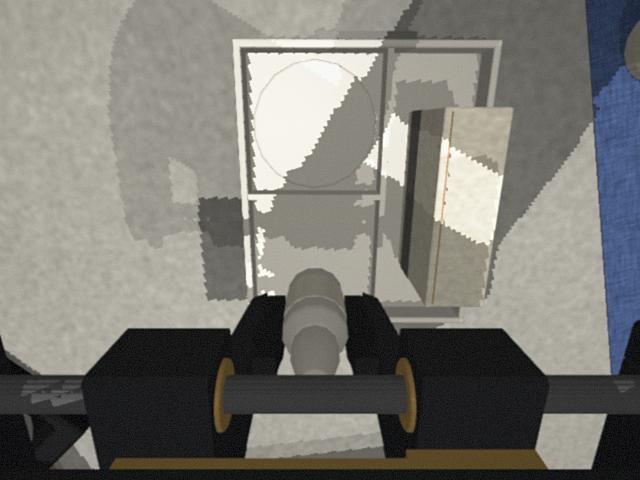

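The jar stands in the near compartment (250–378, 55–190), the carton is in the long one, and the bottle is centred over the far square compartment. I'll lower it.

{"op": "apply_moves", "data": {
  "commands": [
    [22, [0, 0, 30], [0, 0, 0]],
    [22, [0, 0, 48], [0, 0, 0]],
    [22, [0, 0, 52], [0, 0, 0]],
    [22, [0, 0, 53.5], [0, 0, 0]],
    [22, [0, 0, 54], [0, 0, 0]],
    [22, [0, 0, 54], [0, 0, 0]]
  ]
}}

```text
time: 33.6
tool_pos: [496.1, -349.3, 47.9]
tool_rot: [[-0.957, 0.289, 0.001], [0.289, 0.957, -0.001], [-0.001, -0.0, -1.0]]
wrist_force: [0.5, 0.2, 0.0]
gripper_width: 25.0
finger_force: 30.0
```

{"op": "apply_moves", "data": {
  "commands": [
    [22, [0, 0, 1], [0, 0, 0]],
    [22, [0, 0, 2], [0, 0, 0]],
    [22, [0, 0, 2.5], [0, 0, 0]],
    [22, [0, 0, 2.5], [0, 0, 0]]
  ]
}}

```text
time: 34.1
tool_pos: [496.0, -349.2, 45.2]
tool_rot: [[-0.957, 0.289, 0.0], [0.289, 0.957, -0.0], [-0.0, -0.0, -1.0]]
wrist_force: [-0.8, 1.2, 5.4]
gripper_width: 25.4
finger_force: 30.0
```

Contact at 5 N. Release, retreat, and move clear of the top view.

{"op": "apply_moves", "data": {
  "commands": [
    [30, [0, 0, 0], [0, 0, 0]],
    [38, [0, 0, 0], [0, 0, 0]],
    [44, [0, 0, 0], [0, 0, 0]],
    [44, [0, 0, 0], [0, 0, 0]],
    [44, [0, 0, -20], [0, 0, 0]],
    [44, [0, 0, -70], [0, 0, 0]],
    [44, [0, 0, -130], [0, 0, 0]],
    [44, [0, 0, -170], [0, 0, 0]],
    [44, [80, 60, -190], [0, 0, 0]],
    [44, [80, 120, -190], [0, 0, 0]],
    [44, [80, 180, -190], [0, 0, 0]],
    [44, [80, 180, -190], [0, 0, 0]]
  ]
}}

```text
time: 35.6
tool_pos: [471.1, -150.9, 235.3]
tool_rot: [[-0.958, 0.286, 0.001], [0.286, 0.958, -0.0], [-0.001, 0.0, -1.0]]
wrist_force: [1.1, -0.0, 0.7]
gripper_width: 44.1
finger_force: 0.0
```

```bash
python3 - <<'E'
from h import *
s=env.observe();print(s["time"],s["tool_pos"].round(1),s["dq"].round(3))
a=env.grab_frame("side")[:,:,::-1];cv2.imwrite("pics/f.png",cv2.resize(a[120:450,170:470],None,fx=1.8,fy=1.8))
E
```

```text
35.6 [ 471.1 -150.9  235.3] [ 0.316 -0.03   0.039 -0.009 -0.014  0.324]
```

View pics/f.png

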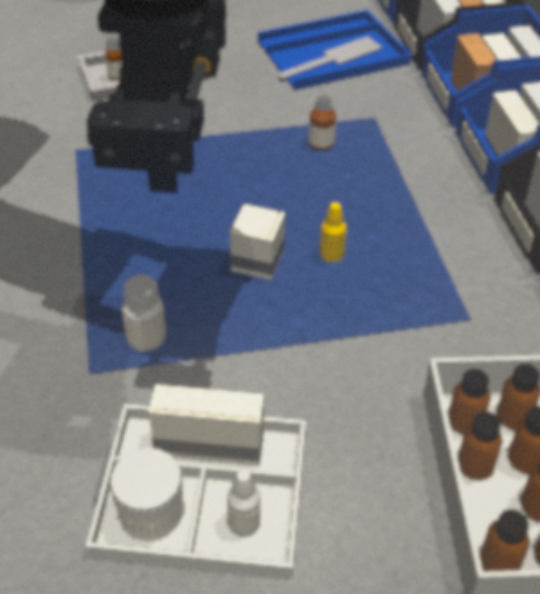

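The white tray holds the carton (207,420), jar (147,490) and drop bottle (243,505), all upright. The rest of the stock stands where it was. The wrist picture taken over the carton (w6) already showed both vials standing in the steel tray. I'll let the arm settle, then hand in.

{"op": "apply_moves", "data": {
  "commands": [
    [44, [0, 0, 0], [0, 0, 0]],
    [44, [0, 0, 0], [0, 0, 0]],
    [44, [0, 0, 0], [0, 0, 0]]
  ]
}}

```text
time: 36.02
tool_pos: [471.2, -154.7, 234.5]
tool_rot: [[-0.957, 0.29, -0.0], [0.29, 0.957, 0.0], [0.0, -0.0, -1.0]]
wrist_force: [-0.4, 0.8, 0.5]
gripper_width: 43.9
finger_force: 0.0
```

```bash
python3 -c "
from plant import env
print(env.sign_off())"
```

```text
the job is handed in; nothing more can be done
None
```

Both kits are made up and the job is handed in at about 36 s: the large and small vials are in the steel tray, and the carton, jar and drop bottle are in the white tray, all upright when last seen, with the rest of the stock not moved.

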